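# Put away the reagents, specimen pots and flask after the morning run

### The job

Sort what is left on the lab bench: stand the blue-capped bottle and the blue-lidded pot in the blue tray and the yellow-capped bottle and yellow-lidded pot in the yellow tray, one to a bay, upright; and set the fragile amber glass flask gently, upright, into either dimple of the grey tray, without dropping it, pressing it down or letting it tip over. Leave the computer mouse and the tube rack where they are.

Things in the scene. Friction and masses are not known exactly. Their poses are not given: they have to be found in the camera images.
- blue_bottle: Sizes in mm: small upright blue-capped reagent bottle, 88 high: white body 40 diameter up to height 56 with a blue band, tapering to a blue screw cap, 30 diameter, from height 68 to 88 (grip it there). About 90 g. Origin at the centre of its underside, z up.
- yellow_bottle: Sizes in mm: small upright yellow-capped reagent bottle, 88 high: white body 40 diameter up to height 56 with a yellow band, tapering to a yellow screw cap, 30 diameter, from height 68 to 88 (grip it there). About 90 g. Origin at the centre of its underside, z up.
- blue_pot: Sizes in mm: short upright specimen pot with a blue lid, 54 high: off-white body 42 diameter up to height 42 with a grey band, blue lid 48 diameter from height 42 to 54 (grip it there or on the body). About 60 g. Origin at the centre of its underside, z up.
- yellow_pot: Sizes in mm: short upright specimen pot with a yellow lid, 54 high: off-white body 42 diameter up to height 42 with a grey band, yellow lid 48 diameter from height 42 to 54 (grip it there or on the body). About 60 g. Origin at the centre of its underside, z up.
- flask: Sizes in mm: fragile stoppered amber glass flask, 88 high: globe 50 diameter (centre 19 up) cut to a flat foot 32 diameter, straight neck 21 diameter from height 44 to 76, red stopper 24 diameter from 76 to 88. Grip it by neck or stopper. About 60 g; it breaks if dropped by much over 10 or pressed into its pocket with over 30 N. Origin at the centre of its underside, z up.
- blue_tray: Sizes in mm: fixed white spill tray, 85 (x) by 165 (y), walls 18 high and 5 thick, with a flat blue tab on its -x long side (reaching 61 from the centre) and blue bay floors. A divider 5 thick across the middle makes two bays, each 75 by 75 inside, centred at x 0, y +40 and y -40; their floor lies 5 above the underside. Origin at the centre of the underside, z up; y runs along the row of bays.
- yellow_tray: Sizes in mm: fixed white spill tray, 85 (x) by 165 (y), walls 18 high and 5 thick, with a flat yellow tab on its -x long side (reaching 61 from the centre) and yellow bay floors. A divider 5 thick across the middle makes two bays, each 75 by 75 inside, centred at x 0, y +40 and y -40; their floor lies 5 above the underside. Origin at the centre of the underside, z up; y runs along the row of bays.
- dimple_tray: Sizes in mm: fixed grey block tray, 85 (x) by 165 (y) by 20 high, with two round pockets with black floors, 51 across and 10 deep, centred at x 0, y +40 and y -40; the flask's foot comes to rest on the flat pocket floor, 10 above the tray's underside, and the rim centres the globe. Origin at the centre of the underside, z up.
- mouse: Sizes in mm: black computer mouse, 96 (x) by 56 (y) by 26 high, standing loose in the row of things; to be left alone. Origin at the centre of its underside.
- tube_rack: Sizes in mm: loose white rack of eight blood tubes with purple and red caps, 55 (x) by 100 (y) by 87 high; to be left alone. Origin at the centre of its underside.
Mind the look-alikes: they are no part of the job. Leave any purple look-alike of the blue_tray alone.

How it is judged (in metres and radians):
At the end, for the whole second after the job is handed in: Bottle and pot of each colour stand (within 0.2 rad) on the floor of their tray, one per bay, within 22 mm of its centre along each axis; the flask stands (0.2 rad) on a dimple's floor within 8 mm of its centre; all at rest; mouse and rack within 20 mm of their starts (x of blue_bottle in the frame of blue_tray between -0.022 and 0.022 m and z of blue_bottle in the frame of blue_tray between 0.002 and 0.01 m and angle between each of blue_bottle, blue_pot, yellow_bottle, yellow_pot, flask's own z axis and vertical below 0.2 rad and linear speed of each of blue_bottle, blue_pot, yellow_bottle, yellow_pot, flask below 0.03 m/s and x of blue_pot in the frame of blue_tray between -0.022 and 0.022 m and z of blue_pot in the frame of blue_tray between 0.002 and 0.01 m and ((y of blue_bottle in the frame of blue_tray between 0.018 and 0.062 m and y of blue_pot in the frame of blue_tray between -0.062 and -0.018 m) or (y of blue_bottle in the frame of blue_tray between -0.062 and -0.018 m and y of blue_pot in the frame of blue_tray between 0.018 and 0.062 m)) and x of yellow_bottle in the frame of yellow_tray between -0.022 and 0.022 m and z of yellow_bottle in the frame of yellow_tray between 0.002 and 0.01 m and x of yellow_pot in the frame of yellow_tray between -0.022 and 0.022 m and z of yellow_pot in the frame of yellow_tray between 0.002 and 0.01 m and ((y of yellow_bottle in the frame of yellow_tray between 0.018 and 0.062 m and y of yellow_pot in the frame of yellow_tray between -0.062 and -0.018 m) or (y of yellow_bottle in the frame of yellow_tray between -0.062 and -0.018 m and y of yellow_pot in the frame of yellow_tray between 0.018 and 0.062 m)) and x of flask in the frame of dimple_tray between -0.008 and 0.008 m and z of flask in the frame of dimple_tray between 0.006 and 0.014 m and (y of flask in the frame of dimple_tray between 0.032 and 0.048 m or y of flask in the frame of dimple_tray between -0.048 and -0.032 m) and distance of each of mouse, tube_rack from where it was at the start of the episode below 0.02 m); the robot touches nothing.
It fails at once if the flask is knocked or pressed into the grey tray (more than 30 N between them) (contact force between flask and dimple_tray above 30 N).
It fails at once if the flask is dropped (faster than 0.5 m/s, a fall of some 15 mm, while not held) (linear speed of flask above 0.5 m/s and contact force between the fingers and flask below 0.3 N).
It fails at once if the flask is tipped over (more than 0.7 rad from upright) (angle between flask's own z axis and vertical above 0.7 rad).
It fails at once if mouse or tube rack is pushed more than 40 mm from its place (distance of any of mouse, tube_rack from where it was at the start of the episode above 0.04 m).
It also fails if it takes over 125 s, if anything falls off the work surface, if the arm or the gripper's body presses on something with over 40 N, if the wrist force passes 120 N, or if a joint passes its speed limit or range.

### The arm

A 6-joint arm with a two-finger parallel gripper is mounted at the origin on the work surface. World frame = base frame: x ahead of the robot, y to its left, z up, the work surface at z = 0. Lengths are in mm, angles in rad, forces in N, time in s.
With the tool pointing down it reaches from about 375 to 900 mm from the base axis. Payload 3.1 kg.
Tool frame: the origin (TCP) lies at the very end of the fingers, on their centre line; the grasp point (between the pads) lies 19 mm behind it (ctrl.grip_depth is the distance from the TCP to the grasp point, in mm); z points along the fingers, y is the line along which they close (so a half turn about z gives the same grasp; the last joint's range is limited). The gripper opens to 87 mm and grips with 3 to 60 N. Pads are 19 mm wide; open, the fingers measure 117 mm over their backs; the gripper's body (75 mm by 190 mm) begins 51 mm behind the grasp point.
Start: joints at [1, 0.527, 1.433, -0, 1.181, -0.178], TCP at [238.616, 577.632, 222.548] pointing down, gripper open.
Joint ranges: [-3.08, 3.08], [-0.75, 2.2], [0.22, 2.44], [-1.43, 4.57], [0, 2.65], [-2.85, 2.85]. Speed limits (rad/s): [2.79, 2.79, 3.14, 3.14, 3.14, 3.14].

### API

Orientations are given as a 3x3 rotation matrix whose columns are the frame's x, y, z axes.
In Python, from station import ctrl gives the robot as it stands. Calls block until the motion is done:
- ctrl.goto(position, orientation): joint-space move of the TCP to a pose.
- ctrl.move_straight(position, rotation=None, vel=150, until_force=None): straight line of the TCP; rotation=None keeps the orientation; vel is the mean speed in mm/s. With until_force (N) it stops when the force on the tool has changed by that much, and returns True; else False.
- ctrl.move_joints(angles): joint-space move.
- ctrl.ungrasp() and ctrl.grab(effort=None): open the fingers fully, or close them until they stop; effort is the grip in N (None keeps the last).
- ctrl.pause(seconds).
- ctrl.ik(position, orientation): joint angles nearest the present ones, or None.
- ctrl.camera(name): name is "scene" or "top" or "wrist"; returns (picture, depth): 420x560x3 uint8, red, green, blue; 420x560 float32, mm along the optical axis (not along the pixel's ray), 0 where there is no reading.
- ctrl.get_calibration(name): a dict with "mtx" (3x3 intrinsics, pixels), "extrinsics" (4x4, takes a point from world to camera coordinates); the wrist camera has in their place "T_tool_cam" (4x4, takes a point from camera to tool coordinates, whose origin is the TCP and whose axes are the flange's). Camera axes: x right, y down, z forward; pixel columns grow to the right and rows downward; lengths in mm; the calibration is good to about 2 mm. A picture is of the moment at which its call begins: read the wrist's pose just before it. get_calibration takes no time and is no camera call.
A pose or a line that the arm cannot do raises ctrl.PlanningError and nothing moves.
- ctrl.hand_in(): hands the job in; it is judged then, once.
Readings, each from a call of its own:
- ctrl.get_time(): time.
- ctrl.get_joints(): joint angles.
- ctrl.get_dq(): joint speeds.
- ctrl.get_joint_efforts(): joint torques, N m.
- ctrl.get_position(): TCP position.
- ctrl.get_ee_rot(): TCP orientation.
- ctrl.get_contact_force(): force on the tool from outside, world axes, zero at the start.
- ctrl.get_wrist_torque(): the same for the moment, N m.
- ctrl.get_finger_gap(): opening from 0.0 (shut) to 1.0 (fully open).
- ctrl.get_finger_force(): force on a finger pad.
Only numpy, scipy, OpenCV 4.12 (cv2) and the standard library are available. Lean on these libraries where they do the work, as an engineer would, in place of code of your own. Each camera call takes 0.05 s, during which the arm holds its last target. There are 200 camera calls.

## Working session

There is one attempt and no reset: what is moved stays moved. The work goes in short steps, each a Python script; the robot and the scene stay as the last script left them, time stands still between calls to the robot, and variables do not carry over. Pictures are saved under pics/ and viewed, at most 14 in all, crops included, and the job is handed in when it is done.

```bash
mkdir -p pics; ls
python3 - <<'E'
from station import ctrl
import cv2,numpy as np
for n in("top","scene"):
    p,d=ctrl.camera(n); cv2.imwrite(f"pics/{n}0.png",p[:,:,::-1]); np.savez(f"{n}0.npz",p=p,d=d)
    c=ctrl.get_calibration(n); print(n,c["mtx"].round(1).tolist(),c["extrinsics"].round(3).tolist())
print(ctrl.get_calibration("wrist"),ctrl.get_time(),ctrl.get_ee_rot().round(3))
E
```

```text
pics
top [[456.5, 0.0, 287.3], [0.0, 456.5, 212.4], [0.0, 0.0, 1.0]] [[0.003, -1.0, 0.019, -156.415], [-0.997, -0.004, -0.077, 542.729], [0.077, -0.018, -0.997, 1402.647], [0.0, 0.0, 0.0, 1.0]]
scene [[418.9, 0.0, 280.1], [0.0, 418.9, 214.7], [0.0, 0.0, 1.0]] [[-0.818, 0.575, -0.013, 523.191], [0.336, 0.46, -0.822, -84.551], [-0.466, -0.677, -0.57, 1209.619], [0.0, 0.0, 0.0, 1.0]]
{'mtx': array([[348.71128421,   0.        , 285.71267382],
       [  0.        , 348.71128421, 211.74557386],
       [  0.        ,   0.        ,   1.        ]]), 'T_tool_cam': array([[ 4.18320613e-04, -9.65681872e-01, -2.59727446e-01,
         7.02315313e+01],
       [ 9.99999361e-01,  1.31158913e-04,  1.12295626e-03,
        -1.13550114e+00],
       [-1.05035293e-03, -2.59727750e-01,  9.65681310e-01,
        -1.61580369e+02],
       [ 0.00000000e+00,  0.00000000e+00,  0.00000000e+00,
         1.00000000e+00]])} 0.1 [[-0.924  0.382 -0.001]
 [ 0.382  0.924 -0.002]
 [ 0.    -0.002 -1.   ]]
```

View pics/top0.png

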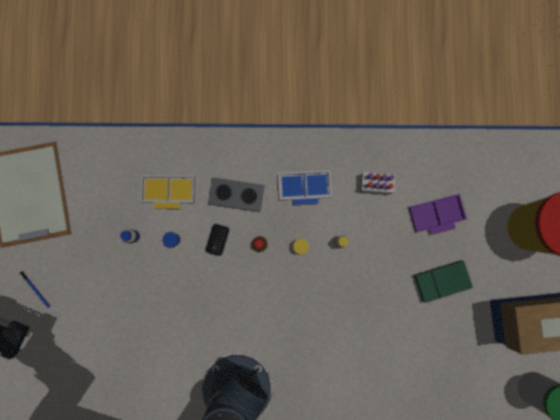

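View pics/scene0.png

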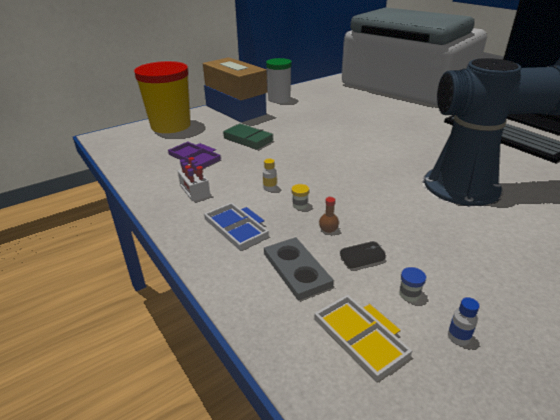

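```bash
cat > h.py <<'E'
import cv2,numpy as np
from station import ctrl
def pose(name):
    c=ctrl.get_calibration(name)
    if name=="wrist":
        T=np.eye(4);T[:3,:3]=ctrl.get_ee_rot();T[:3,3]=ctrl.get_position()
        return c["mtx"],T@c["T_tool_cam"]
    return c["mtx"],np.linalg.inv(c["extrinsics"])
def ray(KT,uv,z):
    K,T=KT; uv=np.atleast_2d(uv).astype(float)
    d=np.c_[uv,np.ones(len(uv))]@np.linalg.inv(K).T@T[:3,:3].T; o=T[:3,3]
    return (o+d*((z-o[2])/d[:,2])[:,None])[:,:2]
HSV={"blue":((105,140,60),(122,255,255)),"yellow":((18,130,80),(32,255,255)),
     "red":((0,140,50),(8,255,255)),"dark":((0,0,0),(180,110,45))}
def blobs(p,col,amin=15):
    h=cv2.cvtColor(p,cv2.COLOR_RGB2HSV); m=cv2.inRange(h,*map(np.array,HSV[col]))
    cs,_=cv2.findContours(m,cv2.RETR_EXTERNAL,cv2.CHAIN_APPROX_NONE)
    return sorted([c for c in cs if cv2.contourArea(c)>=amin],key=cv2.contourArea,reverse=True)
def cen(c):
    M=cv2.moments(c);return np.array([M["m10"],M["m01"]])/M["m00"]
E
python3 - <<'E'
from h import *
p=np.load("top0.npz")["p"];KT=pose("top")
for col in HSV:
    for c in blobs(p,col):
        u=cen(c)
        if 100<u[0]<400 and 165<u[1]<270:
            print(col,cv2.contourArea(c),u.round(1),[ray(KT,u,z)[0].round(0).tolist() for z in(5,54,88)],cv2.minAreaRect(c)[1:])
E
```

```text
blue 295.5 [291.8 185.7] [[630.0, -169.0], [623.0, -168.0], [618.0, -167.0]] ((18.0, 18.0), 90.0)
blue 286.0 [316.7 184.4] [[634.0, -248.0], [628.0, -244.0], [623.0, -241.0]] ((17.0, 18.0), 90.0)
blue 141.5 [170.3 239.4] [[459.0, 211.0], [458.0, 200.0], [457.0, 192.0]] ((14.067066192626953, 13.339459419250488), 14.03624439239502)
blue 56.5 [304.4 201.2] [[581.0, -209.0], [576.0, -206.0], [572.0, -204.0]] ((3.4688830375671387, 22.127269744873047), 86.98721313476562)
blue 47.0 [125.2 235.3] [[471.0, 352.0], [470.0, 335.0], [469.0, 324.0]] ((7.0, 8.0), 90.0)
yellow 375.5 [156.4 189. ] [[617.0, 258.0], [611.0, 245.0], [607.0, 236.0]] ((18.0, 21.0), 90.0)
yellow 339.0 [180.6 189. ] [[617.0, 182.0], [611.0, 172.0], [607.0, 165.0]] ((19.0, 19.0), 0.0)
yellow 152.0 [300.1 246.1] [[439.0, -195.0], [439.0, -193.0], [438.0, -192.0]] ((14.0, 14.0), 90.0)
yellow 99.0 [166.9 205.2] [[566.0, 224.0], [561.0, 212.0], [558.0, 204.0]] ((5.0, 23.0), 90.0)
yellow 52.5 [342.4 241.3] [[454.0, -329.0], [453.0, -322.0], [453.0, -317.0]] ((7.77817440032959, 8.485280990600586), 45.0)
red 62.0 [258.1 243.4] [[447.0, -63.0], [446.0, -66.0], [446.0, -67.0]] ((8.538147926330566, 9.486830711364746), 71.56504821777344)
dark 417.5 [216.8 239.5] [[459.0, 66.0], [458.0, 60.0], [457.0, 55.0]] ((16.071182250976562, 28.983076095581055), 15.945395469665527)
dark 157.5 [223.2 191.9] [[609.0, 48.0], [603.0, 42.0], [599.0, 38.0]] ((14.0, 14.0), 90.0)
dark 149.5 [248.6 195.9] [[597.0, -32.0], [591.0, -36.0], [587.0, -38.0]] ((14.142135620117188, 13.435027122497559), 45.0)
```

```bash
cat >> h.py <<'E'
def R(yaw=0.):   # tool down, closing axis at `yaw` from world x
    c,s=np.cos(yaw),np.sin(yaw)
    return np.array([[-s,c,0],[c,s,0],[0,0,-1.]])
def shot(tag):
    KT=pose("wrist");p,d=ctrl.camera("wrist");cv2.imwrite(f"pics/{tag}.png",p[:,:,::-1]);np.savez(f"{tag}.npz",p=p,d=d,K=KT[0],T=KT[1])
    return p,d,KT
E
python3 - <<'E'
from h import *
for i,(x,y) in enumerate([(530,240),(530,-10),(530,-250)]):
    ctrl.goto([x,y,200],R()); p,d,KT=shot(f"w{i}"); print(i,ctrl.get_joints().round(2),ctrl.get_time())
    for col in HSV:
        for c in blobs(p,col,150):
            u=cen(c); (cx,cy),s,a=cv2.minAreaRect(c)
            print(col,cv2.contourArea(c),u.round(1),[ray(KT,u,z)[0].round(1).tolist() for z in(5,10,54,88)],np.round(s),round(a,1))
E
```

```text
0 [0.24 0.5  1.57 0.   1.08 0.23] 1.7917
blue 1712.0 [210.3 237.8] [[448.6, 185.9], [449.8, 187.7], [459.7, 203.0], [467.4, 214.8]] [49. 46.] 45.0
blue 1190.5 [204.9  96.5] [[451.1, 331.0], [452.2, 330.7], [461.8, 328.1], [469.3, 326.2]] [41. 38.] 63.4
blue 262.0 [555.1 226.5] [[818.9, 199.2], [814.8, 200.7], [779.1, 214.4], [751.4, 225.0]] [ 9. 57.] 11.3
yellow 3924.5 [371.1 167. ] [[617.3, 262.7], [616.0, 263.4], [605.2, 269.2], [596.7, 273.7]] [65. 64.] 2.0
yellow 2799.0 [362.6 237.8] [[613.0, 186.1], [611.9, 187.9], [601.5, 203.2], [593.5, 215.0]] [56. 63.] 90.0
yellow 1298.0 [320.  206.8] [[566.1, 220.6], [565.6, 221.8], [561.0, 232.9], [557.5, 241.4]] [19. 76.] 2.2
yellow 269.5 [372.8 208.9] [[622.0, 218.4], [620.7, 219.7], [609.2, 231.0], [600.4, 239.8]] [ 4. 72.] 90.0
dark 66402.0 [269.5 338.8] [[511.2, 61.0], [511.5, 64.5], [513.7, 95.2], [515.4, 119.0]] [175. 559.] 90.0
1 [-0.23  0.43  1.69  0.    1.02 -0.23] 2.825
blue 1516.5 [368.4 323.6] [[626.5, -168.7], [625.1, -165.5], [613.2, -137.2], [604.0, -115.4]] [31. 56.] 90.0
blue 288.0 [554.9 225.1] [[819.0, -49.3], [814.9, -
[... 808 characters left out ...]
, -238.8], [609.3, -232.2]] [64. 63.] 90.0
blue 1455.5 [335.7 152.8] [[580.8, -211.9], [580.1, -211.4], [573.8, -207.4], [568.9, -204.3]] [82. 19.] 90.0
blue 305.5 [390.5 151.1] [[636.2, -210.1], [634.7, -209.7], [621.6, -205.9], [611.4, -202.9]] [ 5. 76.] 86.9
blue 259.0 [555.2 226.5] [[818.9, -289.7], [814.9, -288.2], [779.2, -274.5], [751.6, -264.0]] [ 9. 57.] 10.6
yellow 2257.5 [179.7 138. ] [[424.1, -197.4], [425.5, -197.2], [438.6, -194.9], [448.7, -193.2]] [55. 52.] 45.0
dark 64021.5 [271.5 339.8] [[514.0, -428.9], [514.2, -425.4], [516.1, -394.5], [517.6, -370.7]] [175. 559.] 90.0
dark 247.0 [372.7   3.9] [[609.5, -77.1], [608.4, -78.6], [598.5, -91.2], [590.9, -100.9]] [65.  6.] 9.5
```

```bash
python3 -c "
import cv2,numpy as np
a=[cv2.resize(cv2.imread(f'pics/w{i}.png'),(400,300)) for i in range(3)]
cv2.imwrite('pics/mont.png',np.vstack([np.hstack(a[:2]),np.hstack([a[2],a[2]*0])]))"
```

```text
(no output)
```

View pics/mont.png

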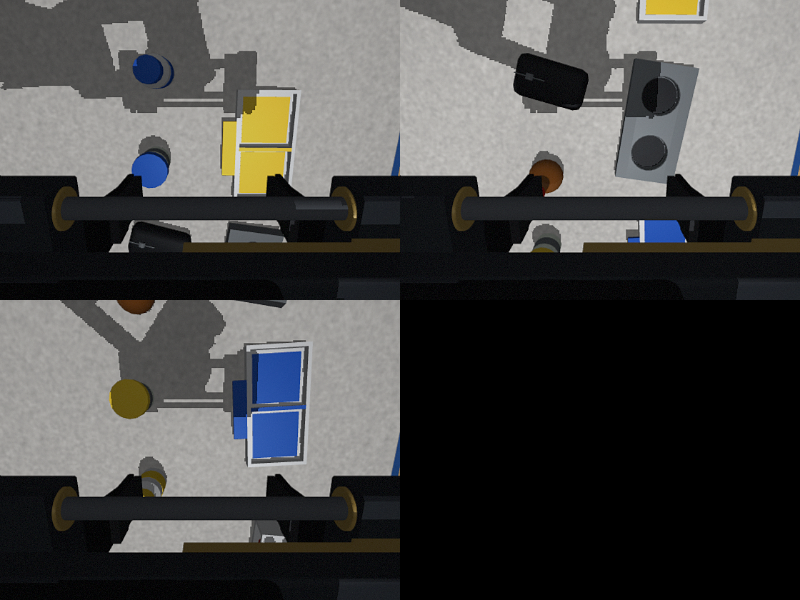

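Run:
```python
from h import *
ctrl.goto([597,-75,150],R()); p,d,KT=shot("dim")
h=cv2.cvtColor(p,cv2.COLOR_RGB2HSV)
for t in(30,45):
  HSV["dark"]=((0,0,0),(180,255,t))
  for c in blobs(p,"dark",400):
    if cv2.contourArea(c)<30000: print(t,cv2.contourArea(c),cen(c).round(1),[ray(KT,cen(c),z)[0].round(1) for z in(10,20)],cv2.fitEllipse(c))
ctrl.goto([446,-115,190],R()); p,d,KT=shot("fl")
for c in blobs(p,"red",100): print(cv2.contourArea(c),cen(c).round(1),ray(KT,cen(c),82).round(1),cv2.minAreaRect(c)[1:])
a=[cv2.imread(f'pics/{i}.png')[:300] for i in("dim","fl")]
cv2.imwrite('pics/m2.png',np.vstack(a));print(ctrl.get_time())
```

```text
30 8109.5 [479.8 294.7] [array([ 783.9, -168.6]), array([ 777.7, -163.2])] ((458.73541259765625, 290.9029235839844), (94.26448059082031, 213.6573486328125), 91.30381774902344)
30 7542.5 [111.5  32.4] [array([460.3,  59.5]), array([464.9,  57.3])] ((114.37645721435547, 32.863014221191406), (72.46878814697266, 145.4710693359375), 98.69463348388672)
30 1693.5 [286.   47.6] [array([597.7,  48.8]), array([597.6,  47. ])] ((287.5569152832031, 49.0849494934082), (39.341835021972656, 70.79915618896484), 8.997023582458496)
30 1411.5 [279.  143.8] [array([591.8, -26.6]), array([592. , -25.9])] ((280.2089538574219, 143.82846069335938), (39.135841369628906, 56.7711181640625), 94.19660186767578)
30 421.5 [282.8 168.9] [array([595.1, -48. ]), array([595.1, -46.6])] ((283.2859191894531, 169.91830444335938), (16.12378692626953, 50.79000473022461), 88.7803955078125)
45 7884.0 [109.7  31.6] [array([459.,  60.]), array([463.6,  57.8])] ((112.64469909667969, 31.987642288208008), (72.78840637207031, 150.93060302734375), 100.18968963623047)
45 3556.5 [296.3  47.8] [array([605.8,  48.6]), array([605.5,  46.8])] ((296.4588928222656, 47.85011291503906), (63.835941314697266, 71.89979553222656), 0.22165560722351074)
45 2557.0 [279.6 153.6] [array([592.3, -34.9]), array([592.5, -33.9])] ((277.068359375, 156.70822143554688), (61.656455993652344, 80.95034790039062), 88.89307403564453)
716.5 [281.3 146.9] [[445.  -68.3]] ((31.11269760131836, 31.11269760131836), 45.0)
5.4083
```

View pics/m2.png

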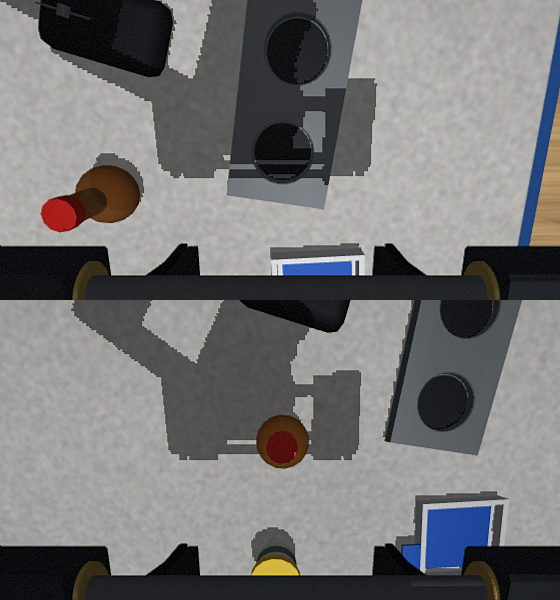

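Run:
```python
from h import *
f=np.load("fl.npz");p=f["p"];KT=(f["K"],f["T"])
g=cv2.cvtColor(p,cv2.COLOR_RGB2GRAY)
print(g[103,405:490].tolist()); print(g[60:150,444].tolist())
for t in(35,50,60,70):
  m=(g[0:160,380:520]<t).astype(np.uint8);cs,_=cv2.findContours(m,cv2.RETR_EXTERNAL,cv2.CHAIN_APPROX_NONE,offset=(380,0))
  for c in cs:
    if 800<cv2.contourArea(c)<6000:
      for z in(10,20):
        q=ray(KT,c[:,0],z).astype(np.float32);(e,s,a)=cv2.fitEllipse(q);print(t,z,np.round(e,1),np.round(s,1),round(a))
cv2.imwrite("pics/c.png",cv2.resize(p[40:170,380:520,::-1],None,fx=4,fy=4,interpolation=cv2.INTER_CUBIC))
```

```text
[97, 99, 100, 99, 95, 99, 100, 99, 101, 98, 96, 101, 74, 38, 25, 32, 28, 24, 29, 28, 32, 31, 23, 29, 30, 23, 31, 26, 26, 29, 30, 23, 30, 25, 23, 31, 30, 25, 26, 24, 34, 21, 25, 28, 27, 24, 24, 28, 31, 29, 28, 25, 20, 29, 27, 22, 31, 21, 27, 28, 24, 21, 39, 33, 29, 32, 27, 33, 64, 83, 90, 90, 89, 91, 89, 91, 91, 89, 88, 90, 88, 87, 90, 87, 87]
[91, 89, 87, 91, 91, 90, 89, 91, 92, 91, 92, 87, 80, 41, 93, 50, 21, 22, 30, 24, 25, 28, 22, 27, 19, 25, 27, 24, 29, 26, 25, 26, 30, 28, 23, 23, 29, 26, 27, 28, 22, 26, 30, 24, 23, 28, 27, 29, 28, 25, 33, 29, 29, 26, 23, 27, 29, 32, 25, 31, 23, 28, 27, 30, 30, 28, 31, 31, 26, 40, 32, 65, 90, 97, 92, 95, 97, 92, 95, 94, 95, 94, 95, 95, 95, 98, 97, 95, 92, 91]
35 10 [598.2 -33.6] [48.1 50.7] 78
35 20 [593.7 -34. ] [46.7 49.2] 78
35 10 [609.7  40. ] [31.8 51.6] 91
35 20 [604.9  37.5] [30.9 50.1] 91
50 10 [598.2 -33.5] [49.6 51.6] 52
50 20 [593.8 -33.9] [48.2 50.1] 52
50 10 [610.5  39.8] [31.8 55.2] 90
50 20 [605.7  37.3] [30.8 53.6] 90
60 10 [598.6 -33.2] [51.1 51.9] 80
60 20 [594.2 -33.6] [49.6 50.4] 80
60 10 [610.6  39.7] [32.  55.6] 90
60 20 [605.8  37.1] [31.1 54. ] 90
70 10 [598.9 -33.2] [51.6 52.9] 85
70 20 [594.4 -33.6] [50.1 51.3] 85
70 10 [610.9  39.5] [32.4 56.5] 90
70 20 [606.1  37. ] [31.5 54.9] 90
```

View pics/c.png

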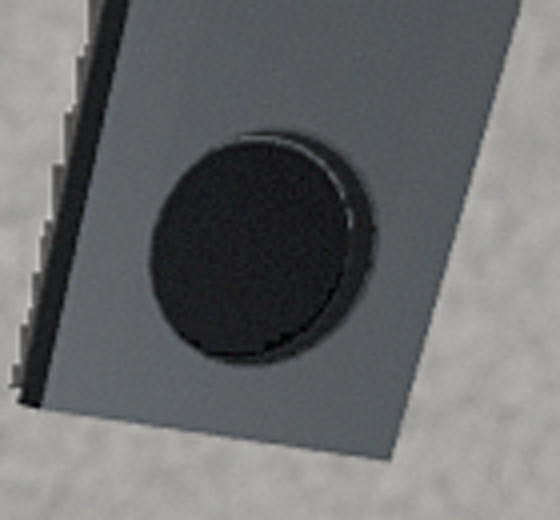

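```bash
cat >> h.py <<'E'
def find(col,near,z,tag,hov,amin=100):
    """hover so that `near` is in view, shoot, return measured xy of nearest blob of col at height z"""
    ctrl.goto([near[0],near[1]-50,hov],R()); p,d,KT=shot(tag)
    q=[ray(KT,cen(c),z)[0] for c in blobs(p,col,amin)]
    q=min(q,key=lambda a:np.hypot(*(a-near))); print(tag,q.round(1)); return q
E
python3 - <<'E'
from h import *
f=np.array([445,-68.3])
ctrl.goto([*f,150],R()); ctrl.move_straight([*f,44],vel=120)
ctrl.grab(8); print(ctrl.get_finger_gap(),ctrl.get_finger_force()); ctrl.ungrasp()
ctrl.move_straight([*f,130],vel=150); 
q=find("red",f,82,"fl2",190); print(ctrl.get_position(),ctrl.get_time())
E
```

```text
0.2656049286457156 7.999996058642864
fl2 [445.  -68.6]
[ 443.75286445 -117.63145884  188.74423019] 10.2667
```

Run:
```python
from h import *
f=np.array([445,-68.6]); t=np.array([594.3,-33.6])
ctrl.goto([*f,140],R()); ctrl.move_straight([*f,44],vel=120)
ctrl.grab(8); ctrl.pause(.2); a=ctrl.get_position(); print(a,ctrl.get_finger_gap(),ctrl.get_finger_force())
off=a[:2]-f
ctrl.move_straight([*f,85],vel=120); ctrl.move_straight([*t,85],vel=200); ctrl.move_straight([*t,68],vel=60); ctrl.pause(.2)
b=ctrl.get_position(); cmd=np.array([*t,68.]); cmd[:2]+=t+off-b[:2]; print(b,cmd)
ctrl.move_straight(cmd,vel=40); cmd[2]=52
print(ctrl.move_straight(cmd,vel=15,until_force=3)); print(ctrl.get_position(),ctrl.get_contact_force(),ctrl.get_finger_force(),ctrl.get_time())
shot("pl")
p,_=ctrl.camera("scene"); cv2.imwrite("pics/pl_s.png",cv2.resize(p[180:340,200:400,::-1],None,fx=3,fy=3))
```

```text
[445.00474326 -68.60010978  43.97312064] 0.26900545600347553 7.999964039772749
[594.52173111 -33.69142647  68.25282614] [594.08301215 -33.50868331  68.        ]
True
[593.92839399 -33.49070804  53.90463534] [0.73758594 0.76441147 5.04571027] 8.000558763742447 16.0083
```

View pics/pl_s.png

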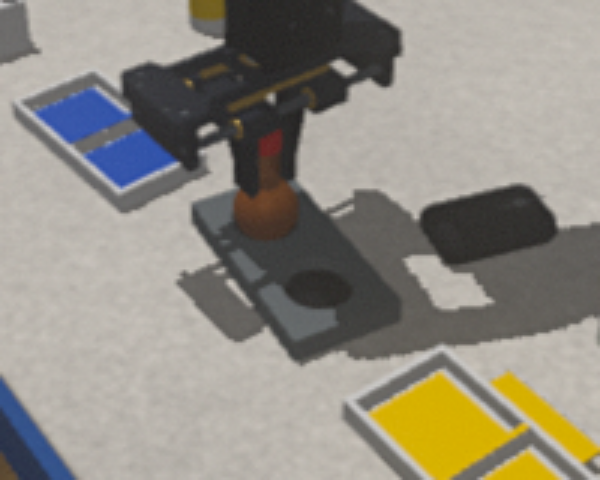

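```bash
cat >> h.py <<'E'
def pick_place(col,near,top,tcp,t,tag):
    f=find(col,np.array(near),top,tag,190)
    if np.hypot(*(f-near))>10: print("mismatch");return
    ctrl.goto([*f,top+50],R()); ctrl.move_straight([*f,tcp],vel=150)
    ctrl.grab(20); print("gap",ctrl.get_finger_gap()*87)
    ctrl.move_straight([*f,195],vel=250); ctrl.move_straight([*t,195],vel=350)
    ctrl.move_straight([*t,tcp+15],vel=200)
    print(ctrl.move_straight([*t,tcp+4],vel=40,until_force=5),ctrl.get_position().round(1),ctrl.get_finger_gap()*87)
    ctrl.ungrasp(); ctrl.move_straight([*t,190],vel=300); print(ctrl.get_time())
E
python3 - <<'E'
from h import *
ctrl.ungrasp(); ctrl.move_straight([594,-33.5,140],vel=100)
pick_place("yellow",(438,-194),54,28,(616.5,181),"yp")
pick_place("blue",(459,203),54,28,(629,-168.5),"bp")
E
```

```text
yp [ 438.  -194.8]
gap 47.081995840296806
True [617.7 181.1  32.8] 47.45257780237316
26.3667
bp [458.2 201.7]
gap 46.96392373781791
True [ 630.1 -168.9   32.8] 46.9225961802896
33.9917
```

Run:
```python
from h import *
pick_place("yellow",(453,-318),88,59,(617,261),"yb")
pick_place("blue",(469,325),88,59,(633.5,-248.3),"bb")
ctrl.goto([420,0,250],R())
for n in("top","scene"):
    p,d=ctrl.camera(n); cv2.imwrite(f"pics/{n}1.png",p[:,:,::-1])
    if n=="top":
        cv2.imwrite("pics/t1.png",cv2.resize(p[160:270,110:410,::-1],None,fx=2.6,fy=2.6))
```

```text
yb [ 452.2 -319.7]
gap 31.474359828388234
True [618.2 261.5  64.1] 30.995201859404244
42.4667
bb [468.9 326.5]
gap 31.61520834965522
True [ 635.1 -249.    65.5] 29.448062884958794
50.55
```

View pics/scene1.png

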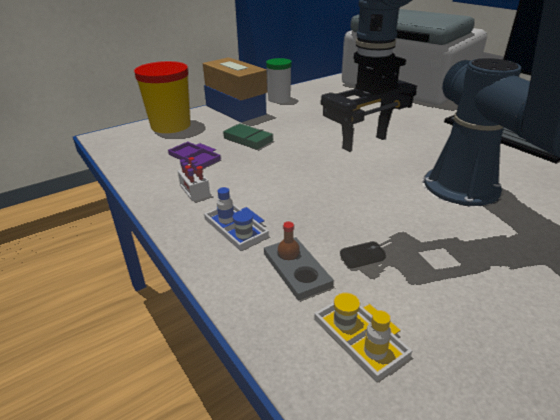

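View pics/t1.png

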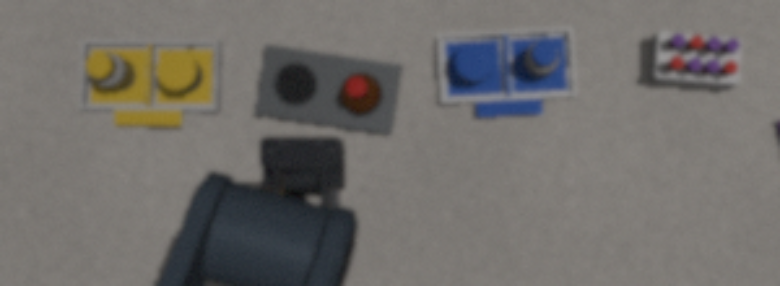

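The pictures show all five items upright in their bays, with the flask seated in the dimple. The mouse and the tube rack have not moved.

```bash
python3 -c "
from station import ctrl
print(ctrl.hand_in(),ctrl.get_time())"
```

```text
the job is handed in; nothing more can be done
the job is handed in; nothing more can be done
```

I handed the job in at about 51 s of the 125 s allowed: in the final pictures both bottles and both pots stand upright in their colour's tray, one to a bay, the flask is seated in a grey-tray dimple, and the mouse and rack look unmoved; no verdict came back.

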